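# Re-zero the coffee grinder and set it four clicks coarser

### The job

Re-zero the coffee grinder's burr dial: reaching over the glass guard, turn the dial on top of it clockwise until it comes up against its stop, then turn it back counter-clockwise exactly four clicks and let go of it. Leave the other things on the counter where they stand.

Things in the scene. Friction and masses are not known exactly. Their poses are not given: they have to be found in the camera images.
- grinder: white bench coffee grinder fixed to the counter, 222 long (its x) x 118 wide x 307 mm high. Origin at counter level under the dial's axis; +x points from the dial to the amber hopper, z up. Front face at x = -55, back at x = +160 mm; aluminium burr head round the dial, radius 52, top at z = 255; round hopper at x = 115, radius 43, top at z = 307 mm.
- stop_mark (a point): wide red mark on the burr head in front of the dial, 43 mm from its axis: the dial's white line points to it at the stop. Thin black marks follow counter-clockwise, one for each click, 1 to 7, 20 degrees apart.
- dial (a joint): angle of the dial on its vertical axis, rad: 0 at the stop, growing counter-clockwise seen from above, to 2.51. A spring detent clicks every 20 degrees (0.349 rad), the stop being click 0; turning over a click takes up to 0.1 N m, and let go near a click the dial snaps into it and stays. It starts between about 0.6 and 2.2 (2 to 6 clicks from the stop).
- dial_grip (a point): point on the dial's axis, 286 mm above the counter, in the bar grip. Turns with the dial: x along the bar, -x to the end with the white line, z up; axes as the grinder's at the stop. Black disc, radius 37, top at 268 mm, with an upright bar across it 64 long, 16 thick, from 268 to 300 mm above the counter; take the bar by its long flat sides from above.
- glass_guard: fixed guard of clear upright glass panes between black posts on the counter, top edge 578 mm above the counter: the front pane runs along y at world x = 0.27 m, from y = -1.09 to 0.335 m, between robot and grinder; a side pane runs along x at world y = 0.32 m, from x = 0.27 to 0.70 m. No top pane: cross it from above (fingertips above 0.58 m), then come down behind it
- counter_bell: brass-coloured counter bell, 68 mm across, 56 high, origin under its centre; leave alone
- jam: glass jar with yellow lid, 62 mm across, 85 high, origin under its centre; leave alone
- espresso: white mug, 88 x 127 x 95 mm, origin under its centre; leave alone
- tape_1: roll of tape, 94 mm across, 25 high, lying flat, origin under its centre; leave alone
- order_pad: order pad, 140 x 91 x 12 mm, lying flat, origin under its centre; leave alone
- flour_shaker: grey flour shaker, 67 mm across, 120 high, origin under its centre; leave alone

How it is judged:
By the outcome, as a careful person would: the job done as asked, in the order asked, and still so for the second after the job is handed in, with the robot touching nothing.
It also fails if it takes over 67 s, if anything falls off the work surface, if the arm or the gripper's body presses on something with over 40 N, if the wrist force passes 120 N, or if a joint passes its speed limit or range.

### The arm

A 7-joint arm with a two-finger parallel gripper is mounted at the origin on a cart in front of the work surface, level with it; the furniture and walls round the work are solid. World frame = base frame: x ahead of the robot, y to its left, z up, the work surface at z = 0. Lengths are in m, angles in rad, forces in N, time in s.
With the tool pointing down it reaches from about 0.425 to 0.875 m from the base axis. Payload 4.7 kg.
Tool frame: the origin (TCP) lies midway between the tips of the shut fingers; the grasp point (between the pads) lies 19 mm behind it; z points along the fingers, y is the line along which they close (so a half turn about z gives the same grasp; the last joint's range is limited). The gripper opens to 87 mm and grips with 3 to 60 N. Pads are 19 mm wide; open, the fingers measure 117 mm over their backs; the gripper's body (75 mm by 190 mm) begins 51 mm behind the grasp point.
Start: joints at [-1.095, 0.321, -0.07, 1.45, 0.023, 1.371, -0.057], TCP at [0.29, 0.582, 0.223] pointing down, gripper open.
Joint ranges: [-2.86, 2.86], [-0.3, 2.09], [-1.38, 1.24], [0.06, 2.45], [-1.56, 4.7], [0.09, 2.05], [-2.69, 2.69]. Speed limits (rad/s): [2.57, 2.57, 3.14, 3.14, 3.14, 3.14, 3.14].

### API

Orientations are given as a rotation vector (axis times angle).
In Python, from bench import ctrl, workorder, probe_bus, get_image, camera_model gives the robot as it stands (ctrl), with the cameras as plain functions, the job (workorder) and the readings (probe_bus).
- The arm moves only by the shell command python3 inch.py FILE [FORCE], which reads ROWS from the file FILE. ROWS is a JSON list of rows, 1 to 20 of them, each written [[dx, dy, dz], turn, opening]: dx, dy, dz in fractions of the full range, 1 being 750 mm, then a turn about the tool's z in shares of pi/2 rad (1.0 is pi/2 rad), then the opening from 0.0 (shut) to 1.0 (fully open); each row is the pose to reach, as a shift and turn from the pose commanded when the command began, along the tool's axes at that moment; what a row does not reach only later rows make up. A row lasts 1/10 s, in which the tool goes at most 0.05 m and 0.15 rad, less where a joint would pass 70% of its speed; a pose out of reach is approached as far as the arm can. The fingers move at their own pace and stop on an object; FORCE is the grip in N (left out, the last holds). Time passes only in rows, so rows that do not move let the fingers close. It prints the time, the measured TCP pose, the force, the opening and the grip force at its end. Shift and turn numbers lie between -1 and 1, and a call with a number outside is refused. Input that does not fit is refused with a message, and nothing moves.
- probe_bus.get_state(): the state, without advancing time (a new reading comes with each control period).
- get_image(name): name is "scene" or "top" or "wrist"; returns the picture (384x512x3 uint8, red, green, blue); there is no depth.
- camera_model(name): a dict with "vertical_fov" (degrees; the focal length in pixels is half the picture's height over the tangent of half this angle, whatever the lens; pixels are square), "cx", "cy" (the principal point, pixels), "rvec" (rotation vector, rad) and "tvec" (3), from world to camera coordinates, as OpenCV has them; the wrist camera has in their place "hand_eye" (4x4, takes a point from camera to tool coordinates, whose origin is the TCP and whose axes are the flange's). Camera axes: x right, y down, z forward; pixel columns grow to the right and rows downward; lengths in m; the calibration is good to about 2 mm. The wrist camera is an equidistant fisheye: a pixel r from the principal point sees the ray r / f radians off the axis. A picture is of the moment at which its call begins: read the wrist's pose just before it. camera_model takes no time and is no camera call.
- workorder.close_job(): hands the job in; it is judged then, once.
The state is a dict: "time": time; "joint_positions": joint angles; "qd": joint speeds; "joint_torque": joint torques, N m; "position": TCP position; "tool_rot": TCP orientation; "ft_force": force on the tool from outside, world axes, zero at the start; "torque": the same for the moment, N m; "grip_width": opening from 0.0 (shut) to 1.0 (fully open); "grip_force": force on a finger pad.
Only numpy, scipy, OpenCV 4.12 (cv2) and the standard library are available. Lean on these libraries where they do the work, as an engineer would, in place of code of your own. Each camera call takes 0.05 s, during which the arm holds its last target. There are 200 camera calls.

## Working session

There is one attempt and no reset: what is moved stays moved. The work goes in short steps, Python scripts to look and compute and a shell command to move; the robot and the scene stay as the last step left them, time stands still between calls to the robot, and variables do not carry over. Pictures are saved under pics/ and viewed, at most 10 in all, crops included, and the job is handed in when it is done.

```bash
mkdir -p pics; ls; python3 - <<'E'
from bench import ctrl, workorder, probe_bus, get_image, camera_model
import cv2,numpy as np
s=probe_bus.get_state();print(s)
a=get_image("scene");b=get_image("top")
cv2.imwrite("pics/s0.png",a[...,::-1]);cv2.imwrite("pics/t0.png",b[...,::-1])
for n in("scene","top","wrist"):print(n,camera_model(n))
E
```

```text
bench.py
inch.py
pics
{'time': 0.0, 'joint_positions': array([-1.09488013,  0.32182225, -0.07005332,  1.45165693,  0.02261573,
        1.37077854, -0.05690106]), 'qd': array([-0.00041387,  0.00039534,  0.00064968, -0.00075529,  0.00138953,
       -0.00024782,  0.0001953 ]), 'joint_torque': array([-1.49825128e-04, -4.91297185e+01, -4.03919024e-01, -3.12520730e+01,
       -6.38848683e-02,  4.39469505e-02,  1.77060856e-04]), 'position': array([0.28945055, 0.58139342, 0.22147082]), 'tool_rot': array([-7.18914869e-01, -3.05790888e+00,  2.91035548e-03]), 'ft_force': array([ 0.00011798, -0.04739792, -0.10232535]), 'torque': array([-0.05373025,  0.01866962,  0.01514217]), 'grip_force': 0.0, 'grip_width': 1.0023619656400857}
scene {'vertical_fov': 44.385602858067024, 'cx': 251.0368238876665, 'cy': 190.19502486532417, 'rvec': array([ 2.35796561, -0.18504959,  0.07804948]), 'tvec': array([-0.58008787,  0.14463194,  2.04277162])}
top {'vertical_fov': 55.97105741946923, 'cx': 254.54195683954492, 'cy': 194.63474451650916, 'rvec': array([ 2.15547484, -2.17945162,  0.08703439]), 'tvec': array([-0.04344841,  0.58284969,  1.38147157])}
wrist {'vertical_fov': 65.70646984690485, 'cx': 255.8951454048916, 'cy': 191.73226115467648, 'hand_eye': array([[ 6.00939588e-04, -9.56629524e-01, -2.91306700e-01,
         8.10278149e-02],
       [ 9.99999638e-01,  7.50206396e-04, -4.00712432e-04,
         4.15014388e-04],
       [ 6.01873492e-04, -2.91306353e-01,  9.56629629e-01,
        -1.62196620e-01],
       [ 0.00000000e+00,  0.00000000e+00,  0.00000000e+00,
         1.00000000e+00]])}
```

View pics/s0.png

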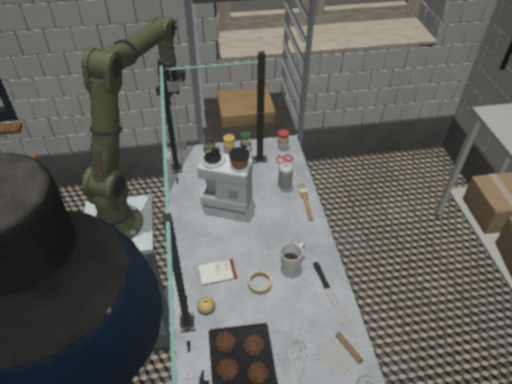

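View pics/t0.png

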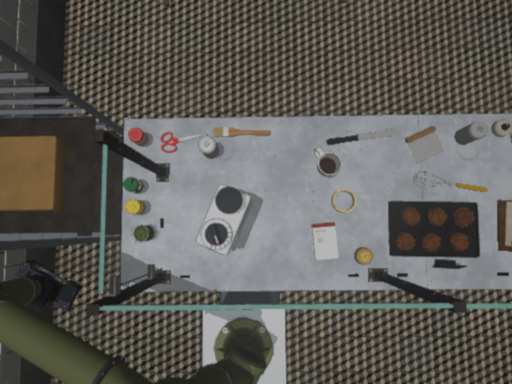

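The scene view shows the grinder at about (228,180), with the dial at (212,158). In the top view the dial is near (217,234) and the hopper near (229,200). The arm is outside the side pane at left. I'll zoom both in one composite.

```bash
cat > h.py <<'E'
import cv2,numpy as np
from bench import ctrl, workorder, probe_bus, get_image, camera_model
from scipy.spatial.transform import Rotation as R
def ray(n,u,v,st=None):
    m=camera_model(n);f=192/np.tan(np.radians(m["vertical_fov"]/2));x=np.array([u-m["cx"],v-m["cy"]])
    if n!="wrist":
        r=R.from_rotvec(m["rvec"]).as_matrix();d=r.T@np.array([x[0]/f,x[1]/f,1]);return -r.T@m["tvec"],d/np.linalg.norm(d)
    q=np.hypot(*x);t=q/f;d=np.array([*(x/max(q,1e-9)*np.sin(t)),np.cos(t)])
    T=m["hand_eye"];r=R.from_rotvec(st["tool_rot"]).as_matrix()
    return st["position"]+r@T[:3,3],r@T[:3,:3]@d
def plane(o,d,z):return o+d*(z-o[2])/d[2]
def tri(a,b):
    A=np.c_[a[1],-b[1]];s=np.linalg.lstsq(A,b[0]-a[0],rcond=None)[0]
    p,q=a[0]+s[0]*a[1],b[0]+s[1]*b[1];return (p+q)/2,np.linalg.norm(p-q)
E
python3 - <<'E'
import cv2,numpy as np
a=cv2.imread("pics/s0.png")[135:225,180:270];b=cv2.imread("pics/t0.png")[175:265,180:270]
c=np.hstack([cv2.resize(i,(400,400),interpolation=cv2.INTER_CUBIC) for i in(a,b)])
cv2.imwrite("pics/z0.png",c)
from h import *
for u,v in((217,234),(216,234)):print(plane(*ray("top",u,v),.268),tri(ray("top",u,v),ray("scene",212,157)))
print(plane(*ray("top",229,199),.307))
E
```

```text
[0.43469464 0.06853193 0.268     ] (array([0.43435693, 0.06894942, 0.26460937]), np.float64(0.0005805325226464976))
[0.43472742 0.07173599 0.268     ] (array([0.43443858, 0.07253222, 0.26147205]), np.float64(0.00039369569028303413))
[0.54338693 0.02640868 0.307     ]
```

View pics/z0.png

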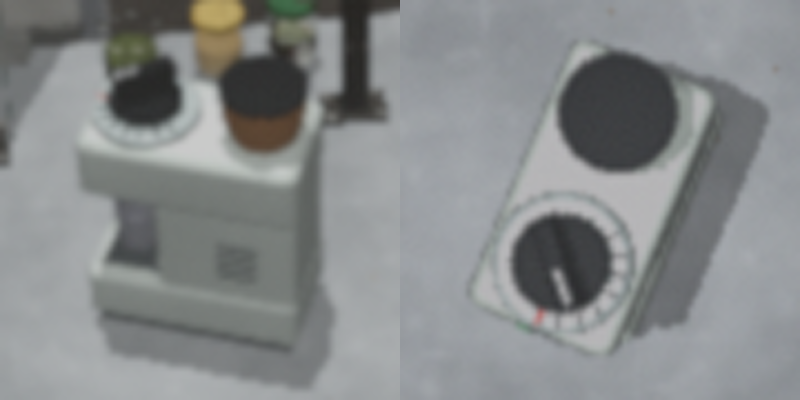

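The zoom gives the disc centre at about (216.5,234.0), the hopper at (229.3,200.2) and the red mark at (211.7,246.3). The white line runs from about (215,236) to (217.5,243.5), roughly 40° CCW of red, which is about 2 clicks. Next I'll go up and over the side pane, so I need the tool axes and shifts.

```bash
python3 - <<'E'
from h import *
s=probe_bus.get_state();r=R.from_rotvec(s["tool_rot"]).as_matrix()
print(r.round(3))
print("up",r.T@np.array([0,0,.42]))
c=plane(*ray("top",216.5,234),.268)
for z,p in((.65,c),(.65,[.40,.40,0])): print(r.T@(np.array([p[0],p[1],z])-s["position"]))
h=plane(*ray("top",229.3,200.2),.307);m=plane(*ray("top",211.7,246.3),.255)
a=plane(*ray("top",215,236),.300);b=plane(*ray("top",217.5,243.5),.300)
hd=lambda v:np.degrees(np.arctan2(v[1],v[0]))
print(c,h,m,"hop",hd(h-c),np.linalg.norm((h-c)[:2]),"mark",hd(c-m),np.linalg.norm((m-c)[:2]),"line",hd(a-b),"toolx",hd(r[:,0]))
E
```

```text
[[-0.895  0.446 -0.001]
 [ 0.446  0.895 -0.002]
 [-0.    -0.002 -1.   ]]
up [-3.95774511e-05 -6.97794840e-04 -4.19999418e-01]
[-0.35790103 -0.39376721 -0.42772102]
[-0.1798587  -0.11391516 -0.42820275]
[0.43471103 0.07013393 0.268     ] [0.53962304 0.02548699 0.307     ] [0.39523669 0.08720419 0.255     ] hop -23.052938140570145 0.11401701277365199 mark -23.385558339626552 0.04300717083779812 line 18.49728192853754 toolx 153.54244707958347
```

Units first: shifts go in shares of 750 mm and turns go in shares of pi/2 rad. So -0.43 m is -0.5733, -0.3 m is -0.4.

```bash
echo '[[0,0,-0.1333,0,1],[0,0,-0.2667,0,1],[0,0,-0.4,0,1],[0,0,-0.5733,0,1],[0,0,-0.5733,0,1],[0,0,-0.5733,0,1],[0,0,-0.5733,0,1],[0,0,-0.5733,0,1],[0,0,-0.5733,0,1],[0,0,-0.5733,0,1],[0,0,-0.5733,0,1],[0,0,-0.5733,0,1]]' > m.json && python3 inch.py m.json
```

```text
refused: ROWS must be rows with the three-number parts in brackets of their own. Nothing was moved.
```

I used the wrong layout. The manual says rows with the three-number parts in brackets of their own; once more.

```bash
echo '[[[0,0,-0.1333],0,1],[[0,0,-0.2667],0,1],[[0,0,-0.4],0,1],[[0,0,-0.5733],0,1],[[0,0,-0.5733],0,1],[[0,0,-0.5733],0,1],[[0,0,-0.5733],0,1],[[0,0,-0.5733],0,1],[[0,0,-0.5733],0,1],[[0,0,-0.5733],0,1],[[0,0,-0.5733],0,1],[[0,0,-0.5733],0,1]]' > m.json && python3 inch.py m.json
```

```text
time: 1.3
position: [0.2791, 0.5615, 0.5852]
tool_rot: [0.714, 3.044, 0.094]
ft_force: [-0.3, 0.2, -0.2]
grip_width: 1.003
grip_force: 0.0
```

```bash
echo '[[[0,0,0],0,1],[[0,0,0],0,1],[[0,0,0],0,1]]' > m.json && python3 inch.py m.json; python3 - <<'E'
from h import *
s=probe_bus.get_state();print(s["joint_positions"].round(3));r=R.from_rotvec(s["tool_rot"]).as_matrix();print(r.round(3))
E
```

```text
time: 1.6
position: [0.2795, 0.5615, 0.5858]
tool_rot: [0.715, 3.043, 0.096]
ft_force: [0.1, -0.5, 0.4]
grip_width: 0.999
grip_force: 0.0
[-1.272e+00  3.610e-01  2.270e-01  6.710e-01 -9.300e-02  2.052e+00
  1.000e-03]
[[-0.895  0.445  0.028]
 [ 0.446  0.893  0.056]
 [ 0.     0.063 -0.998]]
```

Scaled: -0.125 m is -0.1667, -0.1 m is -0.1333.

```bash
echo '[[[0,-0.0667,0],0,1],[[0,-0.1333,0],0,1],[[0,-0.1667,0],0,1],[[0,-0.1667,0],0,1],[[0,-0.1667,0],0,1],[[0,-0.1667,0],0,1],[[0,-0.1667,0],0,1]]' > m.json && python3 inch.py m.json; python3 - <<'E'
from h import *
s=probe_bus.get_state();print(s["joint_positions"].round(3));r=R.from_rotvec(s["tool_rot"]).as_matrix();print(r.round(3))
E
```

```text
time: 2.3
position: [0.2242, 0.4507, 0.5775]
tool_rot: [0.715, 3.042, 0.095]
ft_force: [-0.4, -0.1, -0.7]
grip_width: 0.998
grip_force: 0.0
[-1.355  0.038  0.202  1.072 -0.005  1.97  -0.047]
[[-0.895  0.445  0.028]
 [ 0.446  0.893  0.056]
 [-0.     0.062 -0.998]]
```

Scaled: -0.184 m is -0.2453, -0.138 m is -0.184.

```bash
echo '[[[0,0,-0.032],0,1],[[0,0,-0.032],0,1],[[-0.0613,-0.0133,-0.0333],0,1],[[-0.1227,-0.0267,-0.0333],0,1],[[-0.184,-0.0413,-0.0333],0,1],[[-0.2453,-0.0547,-0.0347],0,1],[[-0.2453,-0.0547,-0.0347],0,1],[[-0.2453,-0.0547,-0.0347],0,1]]' > m.json && python3 inch.py m.json; python3 - <<'E'
from h import *
s=probe_bus.get_state();print(s["joint_positions"].round(3));r=R.from_rotvec(s["tool_rot"]).as_matrix();print(r.round(3))
E
```

```text
time: 3.1
position: [0.3707, 0.3291, 0.6012]
tool_rot: [0.72, 3.042, 0.096]
ft_force: [-0.1, -0.3, -0.4]
grip_width: 0.997
grip_force: 0.0
[-1.13   0.049  0.398  1.012 -0.047  2.025  0.351]
[[-0.894  0.447  0.028]
 [ 0.448  0.892  0.057]
 [ 0.     0.063 -0.998]]
```

Scaled: -0.112 m is -0.1493, -0.089 m is -0.1187.

```bash
echo '[[[-0.0467,-0.04,-0.0027],0,1],[[-0.0933,-0.08,-0.0053],0,1],[[-0.1493,-0.1187,-0.008],0,1],[[-0.1493,-0.1187,-0.008],0,1],[[-0.1493,-0.1187,-0.008],0,1]]' > m.json && python3 inch.py m.json; python3 - <<'E'
from h import *
s=probe_bus.get_state();print(s["joint_positions"].round(3));r=R.from_rotvec(s["tool_rot"]).as_matrix();print(r.round(3))
c=np.array([.4347,.0701,0])
for z in(.42,):print(r.T@(c+[0,0,z]-s["position"]))
E
```

```text
time: 3.6
position: [0.43, 0.2003, 0.602]
tool_rot: [0.716, 3.043, 0.098]
ft_force: [0.1, 0.8, 0.1]
grip_width: 1.001
grip_force: 0.0
[-0.986  0.003  0.532  1.054 -0.046  2.034  0.633]
[[-0.895  0.445  0.028]
 [ 0.446  0.893  0.058]
 [ 0.001  0.064 -0.998]]
[-0.06231541 -0.12593748  0.17421361]
```

Scaled: 0.174 m is 0.232, 0.14 m is 0.1867, -0.76 rad is -0.4838.

```bash
echo '[[[-0.0267,-0.06,0],0,1],[[-0.0533,-0.12,0.0133],-0.0955,1],[[-0.0827,-0.168,0.0667],-0.191,1],[[-0.0827,-0.168,0.1333],-0.2865,1],[[-0.0827,-0.168,0.1867],-0.382,1],[[-0.0827,-0.168,0.232],-0.4838,1],[[-0.0827,-0.168,0.232],-0.4838,1],[[-0.0827,-0.168,0.232],-0.4838,1],[[-0.0827,-0.168,0.232],-0.4838,1]]' > m.json && python3 inch.py m.json; python3 - <<'E'
from h import *
s=probe_bus.get_state();print(s["joint_positions"].round(3));r=R.from_rotvec(s["tool_rot"]).as_matrix();print(r.round(3))
a=get_image("wrist");cv2.imwrite("pics/w1.png",a[...,::-1])
E
```

```text
time: 4.5
position: [0.4353, 0.0708, 0.4228]
tool_rot: [-0.459, 3.066, 0.082]
ft_force: [-0.1, -0.3, 0.8]
grip_width: 0.995
grip_force: 0.0
[-0.963 -0.262  0.613  1.607  0.107  1.7    1.522]
[[-0.955 -0.294  0.032]
 [-0.292  0.955  0.058]
 [-0.047  0.046 -0.998]]
```

View pics/w1.png

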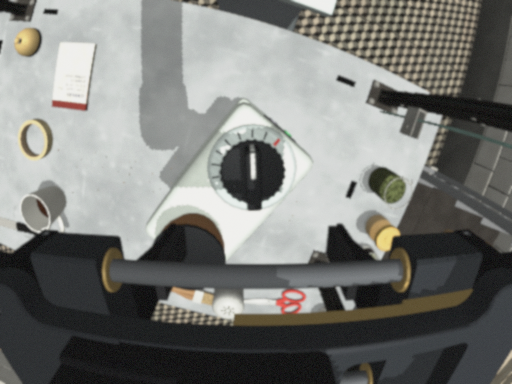

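The wrist view shows the dial centre near (252,168), the white line vertical at (252,145)–(253,180), and the red mark at (277,142). The bar is already aligned with tool x. I'll triangulate the centre using the top view.

```bash
python3 - <<'E'
from h import *
s=probe_bus.get_state();a=cv2.imread("pics/w1.png");g=cv2.cvtColor(a,cv2.COLOR_BGR2GRAY)
m=np.zeros_like(g);cv2.circle(m,(252,172),42,255,-1)
k=((g<85)&(m>0)).astype(np.uint8);k=cv2.morphologyEx(k,cv2.MORPH_CLOSE,np.ones((9,9)))
c=max(cv2.findContours(k,0,2)[0],key=cv2.contourArea);e=cv2.fitEllipse(cv2.convexHull(c));print("ell",e)
hsv=cv2.cvtColor(a,cv2.COLOR_BGR2HSV);rd=((hsv[...,1]>90)&((hsv[...,0]<8)|(hsv[...,0]>172))&(m>0));y,x=np.nonzero(rd);print("red",x.mean(),y.mean(),len(x))
wm=np.zeros_like(g);cv2.ellipse(wm,tuple((e[0],(e[1][0]*.9,e[1][1]*.9),e[2])),255,-1)
wl=(g>140)&(wm>0);yy,xx=np.nonzero(wl);vx,vy,x0,y0=cv2.fitLine(np.c_[xx,yy].astype(np.float32),2,0,.01,.01).ravel();print("line",len(xx),vx,vy,x0,y0,yy.min(),yy.max())
P=plane(*ray("wrist",*e[0],s),.268);M=plane(*ray("wrist",x.mean(),y.mean(),s),.255)
hd=lambda v:np.degrees(np.arctan2(v[1],v[0]))
A=plane(*ray("wrist",x0+vx*10,y0+vy*10,s),.3);B=plane(*ray("wrist",x0-vx*10,y0-vy*10,s),.3);W=plane(*ray("wrist",x0,y0,s),.3)
print("centre",P,"mark",M,hd(P-M),np.linalg.norm((P-M)[:2]),"line",hd(A-B),"line mid",W)
print("tri centre",tri(ray("wrist",*e[0],s),ray("top",216.5,234)),"mark",tri(ray("wrist",x.mean(),y.mean(),s),ray("top",211.7,246.3)))
E
```

```text
ell ((252.14321899414062, 173.27932739257812), (62.77851486206055, 68.99263000488281), 174.2653045654297)
red 276.0 142.14285714285714 14
line 164 0.12672573 0.9919378 253.4939 171.80487 153 203
centre [0.43635142 0.07478813 0.268     ] mark [0.39764638 0.09126266 0.255     ] -23.056694817256005 0.042065315492281916 line 23.992965150296396 line mid [0.42601974 0.07188365 0.3       ]
tri centre (array([0.4347985 , 0.0718126 , 0.27351352]), np.float64(0.004631189787276948)) mark (array([0.39570029, 0.08685395, 0.27113797]), np.float64(0.0035679944077695335))
```

Scaled: 0.093 m is 0.124, -0.0035 m is -0.0047.

```bash
echo '[[[0.0027,-0.0013,0.0533],0,1],[[0.0067,-0.004,0.1067],0,1],[[0.0067,-0.0047,0.124],0,1],[[0.0067,-0.0047,0.124],0,1],[[0.0067,-0.0047,0.124],0,1]]' > m.json && python3 inch.py m.json; python3 - <<'E'
from h import *
s=probe_bus.get_state();print(s["joint_positions"].round(3));r=R.from_rotvec(s["tool_rot"]).as_matrix();print(r.round(3))
a=get_image("wrist");cv2.imwrite("pics/w2.png",a[...,::-1])
cv2.imwrite("pics/w2c.png",cv2.resize(a[100:290,130:380,::-1],(750,570),interpolation=cv2.INTER_CUBIC))
E
```

```text
time: 5.05
position: [0.4346, 0.0703, 0.3294]
tool_rot: [-0.46, 3.067, 0.082]
ft_force: [1.3, -0.2, 0.8]
grip_width: 1.001
grip_force: 0.0
[-0.908 -0.273  0.592  1.801  0.106  1.52   1.536]
[[-0.955 -0.294  0.031]
 [-0.292  0.955  0.058]
 [-0.047  0.047 -0.998]]
```

View pics/w2c.png

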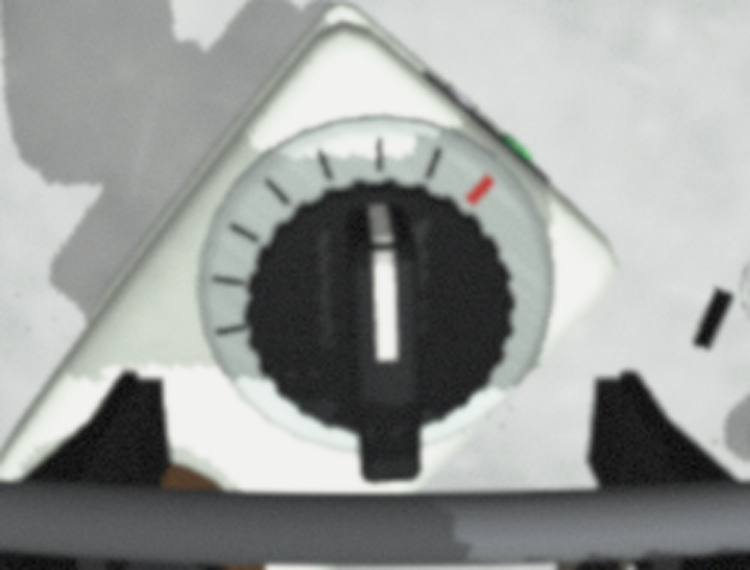

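The view shows the line exactly at click mark 2, with the bar from about (256.7,182) to (260,258) in full-image pixels. The disc centre is near col 257 and the fingertips are at cols 184 and 328.

```bash
python3 - <<'E'
from h import *
s=probe_bus.get_state();r=R.from_rotvec(s["tool_rot"]).as_matrix()
f=lambda x,y:(130+x/3,100+y/3)
hd=lambda v:np.degrees(np.arctan2(v[1],v[0]))
for n,p,z in(("bar+",f(380,245),.3),("bar-",f(390,478),.3),("discL",f(248,308),.268),("discR",f(513,308),.268),("disctop",f(378,182),.268),("red",f(481,190),.255),("m1",f(433,163),.255),("m7",f(231,330),.255),("fingL",f(163,400),.329),("fingR",f(595,400),.329)):
    P=plane(*ray("wrist",*p,s),z);print(n,P.round(4),"tool",(r.T@(P-s["position"])).round(4))
P=[plane(*ray("wrist",*f(*p),s),.255)[:2] for p in((481,190),(433,163),(380,153),(325,165),(279,191),(244,232),(229,280),(231,330))]
# circle fit
P=np.array(P);A=np.c_[2*P,np.ones(len(P))];c=np.linalg.lstsq(A,(P**2).sum(1),rcond=None)[0];print("axis",c[:2],np.sqrt(c[2]+c[:2]@c[:2]),[round(hd(c[:2]-p),1) for p in P])
b=[plane(*ray("wrist",*f(*p),s),.3) for p in((380,245),(390,478))];print(hd(b[1]-b[0]),np.linalg.norm(b[1]-b[0]))
i=c[:2];print("shift", r.T@(np.array([i[0],i[1],.293])+.019*r[:,2]-s["position"]), "parallax check", tri(ray("wrist",*f(481,190),s),ray("top",211.7,246.3)))
E
```

```text
bar+ [0.407  0.0647 0.3   ] tool [0.0296 0.0013 0.0284]
bar- [0.4642 0.085  0.3   ] tool [-0.031   0.0039  0.0314]
discL [0.4429 0.0407 0.268 ] tool [ 0.0038 -0.0336  0.0601]
discR [0.4232 0.1089 0.268 ] tool [0.0027 0.0373 0.0634]
disctop [0.4004 0.0638 0.268 ] tool [0.0376 0.0008 0.0601]
red [0.3974 0.0928 0.255 ] tool [0.0327 0.0288 0.0746]
m1 [0.394  0.0779 0.255 ] tool [0.0402 0.0156 0.0737]
m7 [0.4561 0.0378 0.255 ] tool [-0.0074 -0.0409  0.0733]
fingL [0.4421 0.0281 0.329 ] tool [ 0.0053 -0.0426 -0.0016]
fingR [0.4181 0.1134 0.329 ] tool [0.0034 0.0459 0.0027]
axis [0.43674479 0.07608127] 0.04281389125627226 [np.float64(-22.9), np.float64(-2.4), np.float64(17.1), np.float64(37.2), np.float64(56.5), np.float64(76.8), np.float64(96.5), np.float64(116.9)]
19.565829582848252 0.06066679862279035
shift [-0.00183839  0.00310842  0.05600609] parallax check (array([0.39513404, 0.08713342, 0.27045106]), np.float64(0.0042297459124614484))
```

Scaled: 0.056 m is 0.0747, -0.0015 m is -0.002.

```bash
echo '[[[-0.002,0.002,0.0267],0,1],[[-0.002,0.002,0.0533],0,1],[[-0.002,0.002,0.0747],0,1],[[-0.002,0.002,0.0747],0,1],[[-0.002,0.002,0.0747],0,1]]' > m.json && python3 inch.py m.json 20; python3 - <<'E'
from h import *
s=probe_bus.get_state();print(s["joint_positions"].round(3),s["ft_force"],s["torque"])
E
echo '[[[0,0,0],0,0.5],[[0,0,0],0,0.3],[[0,0,0],0,0.1],[[0,0,0],0,0],[[0,0,0],0,0],[[0,0,0],0,0],[[0,0,0],0,0],[[0,0,0],0,0]]' > m.json && python3 inch.py m.json 20;python3 -c "
from bench import ctrl, workorder, probe_bus, get_image, camera_model;s=probe_bus.get_state();print(s['joint_positions'].round(3),s['ft_force'],s['torque'])"
```

```text
time: 5.6
position: [0.4369, 0.0754, 0.2732]
tool_rot: [-0.461, 3.067, 0.082]
ft_force: [0.6, -0.5, 0.2]
grip_width: 0.999
grip_force: 0.0
[-0.908 -0.252  0.608  1.897  0.098  1.406  1.544] [ 0.57159815 -0.52332276  0.24751768] [ 0.04004188  0.04087117 -0.05196554]
time: 6.4
position: [0.436, 0.0751, 0.2714]
tool_rot: [-0.461, 3.069, 0.082]
ft_force: [0.3, -0.4, 0.8]
grip_width: 0.358
grip_force: 0.0
[-0.908 -0.252  0.609  1.901  0.098  1.405  1.544] [ 0.33701169 -0.43932991  0.79844321] [-0.02687999  0.02687119 -0.0283429 ]
```

```bash
echo '[[[0,0,0],0,0],[[0,0,0],0,0],[[0,0,0],0,0],[[0,0,0],0,0],[[0,0,0],0,0],[[0,0,0],0,0]]' > m.json && python3 inch.py m.json 20;python3 -c "
from bench import ctrl, workorder, probe_bus, get_image, camera_model;s=probe_bus.get_state();print(s['joint_positions'].round(3),s['ft_force'],s['torque'])"
```

```text
time: 7.0
position: [0.436, 0.0748, 0.2714]
tool_rot: [-0.461, 3.07, 0.081]
ft_force: [-0.4, -1.7, 0.9]
grip_width: 0.19
grip_force: 19.7
[-0.908 -0.252  0.609  1.901  0.099  1.405  1.544] [-0.40171704 -1.73283343  0.88065718] [-0.68327345  0.10556915 -0.14936378]
```

Scaled: 0.66 rad is 0.4202.

```bash
echo '[[[0,0,0],0.0637,0],[[0,0,0],0.1273,0],[[0,0,0],0.191,0],[[0,0,0],0.2546,0],[[0,0,0],0.3183,0],[[0,0,0],0.382,0],[[0,0,0],0.4202,0],[[0,0,0],0.4202,0],[[0,0,0],0.4202,0]]' > m.json && python3 inch.py m.json;python3 -c "
from bench import ctrl, workorder, probe_bus, get_image, camera_model;s=probe_bus.get_state();print(s['joint_positions'].round(3),s['ft_force'],s['torque'])
from h import *;r=R.from_rotvec(s['tool_rot']).as_matrix();print(r.round(3),np.degrees(np.arctan2(-r[1,0],-r[0,0])))"
```

```text
time: 7.9
position: [0.436, 0.0754, 0.2714]
tool_rot: [0.56, 3.072, 0.097]
ft_force: [0.8, -0.1, 1.1]
grip_width: 0.189
grip_force: 20.3
[-0.81  -0.233  0.531  1.898  0.071  1.401  0.911] [ 0.7622634  -0.12598841  1.10522985] [-0.4498898   0.04335637 -0.10462688]
[[-0.936  0.352  0.028]
 [ 0.353  0.934  0.058]
 [-0.006  0.064 -0.998]] -20.657063859171863
```

Scaled: 0.06 rad is 0.0382.

```bash
for i in 1; do echo '[[[0,0,0],0.0191,0],[[0,0,0],0.0382,0],[[0,0,0],0.0382,0],[[0,0,0],0.0382,0]]' > m.json && python3 inch.py m.json ; done; cat > q.py <<'E'
from h import *
s=probe_bus.get_state();r=R.from_rotvec(s['tool_rot']).as_matrix()
print("torque",s['torque'],"heading",np.degrees(np.arctan2(-r[1,0],-r[0,0])),s['joint_torque'][6],s['joint_positions'][6])
E
python3 q.py; echo '[[[0,0,0],0.0191,0],[[0,0,0],0.0382,0],[[0,0,0],0.0382,0],[[0,0,0],0.0382,0]]' > m.json && python3 inch.py m.json;python3 q.py
```

```text
time: 8.3
position: [0.436, 0.0754, 0.2714]
tool_rot: [0.653, 3.055, 0.097]
ft_force: [0.4, 1.5, -1.1]
grip_width: 0.191
grip_force: 20.1
torque [-0.38550777 -0.21110301  0.27701782] heading -24.12141198902185 -0.2998849656432867 0.8525434848555862
time: 8.7
position: [0.436, 0.0755, 0.2715]
tool_rot: [0.745, 3.036, 0.098]
ft_force: [1.1, 2.8, 0.0]
grip_width: 0.198
grip_force: 21.1
torque [-0.19819435 -0.24733443  0.5388992 ] heading -27.567748413012037 -0.5980441533029079 0.7943173753792224
```

Torque climbed to 0.54 N m while the dial held, so it is against the stop. Now four clicks back.

Scaled: -1.47 rad is -0.9358.

```bash
echo '[[[0,0,0],-0.0637,0],[[0,0,0],-0.1273,0],[[0,0,0],-0.191,0],[[0,0,0],-0.2546,0],[[0,0,0],-0.3183,0],[[0,0,0],-0.382,0],[[0,0,0],-0.4456,0],[[0,0,0],-0.5093,0],[[0,0,0],-0.573,0],[[0,0,0],-0.6366,0],[[0,0,0],-0.7003,0],[[0,0,0],-0.7639,0],[[0,0,0],-0.8276,0],[[0,0,0],-0.8913,0],[[0,0,0],-0.9358,0],[[0,0,0],-0.9358,0],[[0,0,0],-0.9358,0],[[0,0,0],-0.9358,0]]' > m.json && python3 inch.py m.json; python3 q.py
```

```text
time: 10.5
position: [0.4364, 0.0743, 0.2714]
tool_rot: [-1.461, 2.721, 0.056]
ft_force: [2.1, -4.0, -3.1]
grip_width: 0.181
grip_force: 20.0
torque [-0.76903024 -0.49772786  0.02431277] heading 56.467018326142366 -0.06360720377415419 2.211446267894884
```

Heading is 56.5° (target 57°) and torque is about zero. I'll release and look.

Scaled: -0.06 m is -0.08, -0.03 m is -0.04.

```bash
echo '[[[0,0,0],0,0.3],[[0,0,0],0,0.4],[[0,0,0],0,0.5],[[0,0,0],0,0.6],[[0,0,0],0,0.6],[[0,0,0],0,0.8],[[0,0,0],0,1],[[0,0,0],0,1],[[0,0,0],0,1],[[0,0,0],0,1]]' > m.json && python3 inch.py m.json; echo '[[[0,0,-0.04],0,1],[[0,0,-0.08],0,1],[[0,0,-0.08],0,1],[[0,0,-0.08],0,1]]' > m.json && python3 inch.py m.json;python3 - <<'E'
from h import *
a=get_image("wrist")
cv2.imwrite("pics/w3c.png",cv2.resize(a[100:290,130:380,::-1],(750,570),interpolation=cv2.INTER_CUBIC))
E
```

```text
time: 11.5
position: [0.436, 0.0752, 0.2715]
tool_rot: [-1.465, 2.719, 0.057]
ft_force: [0.6, -0.0, 0.7]
grip_width: 0.95
grip_force: 0.0
time: 11.9
position: [0.4346, 0.0717, 0.3316]
tool_rot: [-1.464, 2.719, 0.057]
ft_force: [0.4, 1.4, -1.3]
grip_width: 0.997
grip_force: 0.0
```

View pics/w3c.png

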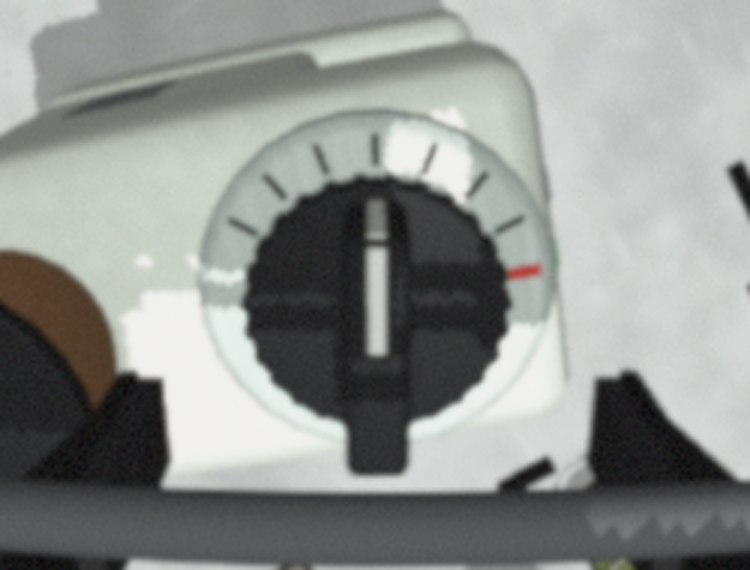

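The white line at (376,200) points at the fourth black mark, (376,150), counting from the red one at (523,272). The gripper is clear, so I'll back off a little more and hand in.

Scaled: -0.08 m is -0.1067, -0.04 m is -0.0533.

```bash
echo '[[[0,0,-0.0533],0,1],[[0,0,-0.1067],0,1],[[0,0,-0.1067],0,1],[[0,0,-0.1067],0,1],[[0,0,-0.1067],0,1]]' > m.json && python3 inch.py m.json && python3 -c "
from bench import ctrl, workorder, probe_bus, get_image, camera_model;print(workorder.close_job())"
```

```text
time: 12.45
position: [0.4314, 0.0672, 0.4094]
tool_rot: [-1.467, 2.721, 0.058]
ft_force: [-0.6, -0.1, 0.1]
grip_width: 0.996
grip_force: 0.0
the job is handed in; nothing more can be done
None
```

I turned the dial clockwise to its stop, then back counter-clockwise four clicks and let go; the last wrist picture shows its line on the fourth black mark, and I handed the job in at 12.45 s with the gripper clear.

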